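# Sweep the whole briquets into the counting tray's trough

## Robot

A 6-joint arm with a two-finger parallel gripper is mounted at the origin on the work surface. World frame = base frame: x ahead of the robot, y to its left, z up, the work surface at z = 0. Lengths are in m, angles in rad, forces in N, time in s.
With the tool pointing down it reaches from about 0.3 to 0.775 m from the base axis. Payload 14.6 kg.
Tool frame: the origin (TCP) lies at the very end of the fingers, on their centre line; the grasp point (between the pads) lies 19 mm behind it; z points along the fingers, y is the line along which they close (so a half turn about z gives the same grasp; the last joint's range is limited). The gripper opens to 94 mm and grips with 3 to 60 N. Pads are 16 mm wide; open, the fingers measure 119 mm over their backs; the gripper's body (75 mm by 177 mm) begins 78 mm behind the grasp point.
Start: joints at [-1.38, 0.3, 1.521, -0, 1.321, -0.067], TCP at [0.14, -0.532, 0.17] pointing down, gripper open.
Joint ranges: [-3.03, 3.03], [-0.79, 2.21], [0.23, 2.52], [-1.04, 4.18], [0, 3.07], [-2.55, 2.55]. Speed limits (rad/s): [2.22, 2.22, 2.57, 3.14, 3.14, 3.14].

## Interface

Orientations are given as [roll, pitch, yaw] about the fixed x, y, z axes, in that order (R = Rz(yaw) Ry(pitch) Rx(roll)).
In Python, from station import ctrl gives the robot as it stands. The module is installed in compiled form; this text tells all that it offers.
- The arm moves only by the tool step_arm, never from a script. Its argument "deltas" is a list of rows, each an object with "dp": the shift along the tool's x, y, z scaled (see below), a list of three; "twist": the turn about the tool's z scaled (see below). In form: [{"dp": [tx, ty, tz], "twist": twist}, ...]. A call has 1 to 12 rows; each row shifts and turns the commanded pose from where the row before left it, along the tool's axes as they then stand; what a row does not reach is not made up. The controller multiplies each number of a shift by 0.04 m and each number of a turn by 4 degrees. A row lasts 1/10 s, in which the tool goes at most 50 mm and 8.59 degrees, less where a joint would pass 70% of its speed; a pose out of reach is approached as far as the arm can. A call with a number of a shift or a turn outside -1 to 1 is refused whole. A call with a gripper value outside its range is refused whole. "gripper" is the opening, from -1 (shut) to 1 (fully open), set as the call begins (left out, the last holds). The fingers move at their own pace and stop on an object; "squeeze" is the grip in N (left out, the last holds). Time passes only in rows, so rows that do not move let the fingers close. It gives the time, the measured TCP pose, the force, the opening and the grip force at its end, in the units of the state.
- ctrl.get_obs(): the state, without advancing time (a new reading comes with each control period).
- ctrl.camera(name): name is "scene" or "top" or "wrist"; returns (picture, depth): 384x512x3 uint8, red, green, blue; 384x512 float32, m along the optical axis (not along the pixel's ray), 0 where there is no reading.
- ctrl.get_calibration(name): a dict with "fx", "fy", "cx", "cy" (pixels), "world_to_cam" (4x4, takes a point from world to camera coordinates); the wrist camera has in their place "hand_eye" (4x4, takes a point from camera to tool coordinates, whose origin is the TCP and whose axes are the flange's). Camera axes: x right, y down, z forward; pixel columns grow to the right and rows downward; lengths in m; the calibration is good to about 2 mm. A picture is of the moment at which its call begins: read the wrist's pose just before it. get_calibration takes no time and is no camera call.
- ctrl.hand_in(): hands the job in; it is judged then, once.
Trained networks look in the newest picture that a camera, given by its name, has taken for a name from the list of things; names that differ only in an ending like _2 or _b are one class to them, and where a whole thing is asked for, a point or a joint stands for the part that bears it (a point fixed in the world has none). Each returns a list of dicts, best first, with "conf" (0 to 1); they miss things now and then, are a little off and sometimes report something else, mostly with a low value. They report only what shows in the picture. A call takes as long as a camera call. They do not tell look-alikes from the thing itself.
- ctrl.spot_in(camera, label): "rect" ([left, top, right, bottom] as shares, 0 to 1, of the picture: columns of its width, rows of its height, round what is visible of it).
- ctrl.cut_out(camera, label): "pixels" (384x512 bool, what is visible of it) and "rect" ([left, top, right, bottom] as shares, 0 to 1, of the picture: columns of its width, rows of its height, round what is visible of it).
The state is a dict: "time_s": time; "qpos": joint angles; "joint_vel": joint speeds; "tau": joint torques, N m; "ee_pos": TCP position; "eef_rot": TCP orientation; "force": force on the tool from outside, world axes, zero at the start; "moment": the same for the moment, N m; "grip_width": finger opening in m; "grip_force": force on a finger pad.
Only numpy, scipy, OpenCV 4.12 (cv2) and the standard library are available. Lean on these libraries where they do the work, as an engineer would, in place of code of your own. Each camera call takes 0.05 s, during which the arm holds its last target. There are 200 camera calls.

## Task

With your fingertips, sweep the four whole, round briquets across the deck of the white counting tray and over its open edge into the steel trough along its near side. They crumble, so push them gently along the deck: do not pinch, lift or press hard on them. Leave the two broken halves lying where they are on the deck, and disturb nothing else on the counter.

Things in the scene. Friction and masses are not known exactly. Their poses are not given: they have to be found in the camera images.
- tray: white counting tray, fixed. Deck x 0 to 170 mm, y -165 to 165, top 34 mm above the counter, with a 5 mm rim 12 mm high at its far side and both ends. At x = 0 its open edge drops straight into a steel trough: x -62 to 0, as long as the deck, floor 28 mm below the deck, outer wall level with it. Origin at counter height under the middle of this edge, +x away from the trough, y along the edge
- briquet1: whole larvicide briquet: a dark grey round disc, 34 mm across and 14 mm thick, about 22 g, lying flat on the tray's deck. Origin at the middle of the disc (7 mm above its underside); z is the disc's axis
- briquet2: whole larvicide briquet: a dark grey round disc, 34 mm across and 14 mm thick, about 22 g, lying flat on the tray's deck. Origin at the middle of the disc (7 mm above its underside); z is the disc's axis
- briquet3: whole larvicide briquet: a dark grey round disc, 34 mm across and 14 mm thick, about 22 g, lying flat on the tray's deck. Origin at the middle of the disc (7 mm above its underside); z is the disc's axis
- briquet4: whole larvicide briquet: a dark grey round disc, 34 mm across and 14 mm thick, about 22 g, lying flat on the tray's deck. Origin at the middle of the disc (7 mm above its underside); z is the disc's axis
- half1: broken half briquet: a dark grey D-shaped piece, half of such a disc, 34 x 17 mm and 14 mm thick, lying flat on the deck. Origin at mid thickness, 7 mm in from the middle of the broken face towards the round side; z up
- half2: broken half briquet: a dark grey D-shaped piece, half of such a disc, 34 x 17 mm and 14 mm thick, lying flat on the deck. Origin at mid thickness, 7 mm in from the middle of the broken face towards the round side; z up
- stock_jar: white screw-lid jar, 84 mm across, 100 mm high, standing on the counter left of the tray. Origin at the centre of its underside, z up
- vial: small clear specimen vial with black cap, 28 mm across, 62 mm high, standing on the counter right of the tray. Origin at the centre of its underside, z up
- tally: round steel hand tally counter, 48 mm across and 24 mm high, lying on the counter right of the tray. Origin at the centre of its underside
- forceps: steel forceps, 120 mm long, lying on the counter beyond the tray's far rim. Origin at its middle, x towards the tips
- dish: covered clear round dish, 90 mm across, 16 mm high, on the counter to the right of the vial. Origin at the centre of its underside
- brush: small brush with a wooden handle, 170 mm long, lying on the counter along the tray's left end. Origin near its middle, x towards the bristles
Things that resemble listed ones, but are neither listed nor needed, are in the scene too. Leave any purple look-alike of the briquet1 alone. Leave any yellow look-alike of the briquet4 alone.

How it is judged:
At the end, for the whole second after the job is handed in: The middle of each whole briquet lies inside the trough, lower than 32 mm above the counter, at rest; both halves lie flat on the deck within 20 mm of where they started; the jar, vial, tally counter, forceps, dish and brush are within 25 mm of their starts, jar and vial upright (x of briquet1 in the frame of tray between -0.062 and 0 m and y of briquet1 in the frame of tray between -0.168 and 0.168 m and z of each of briquet1, briquet2, briquet3, briquet4 in the frame of tray below 0.032 m and linear speed of each of briquet1, briquet2, briquet3, briquet4, half1, half2 below 0.02 m/s and x of briquet2 in the frame of tray between -0.062 and 0 m and y of briquet2 in the frame of tray between -0.168 and 0.168 m and x of briquet3 in the frame of tray between -0.062 and 0 m and y of briquet3 in the frame of tray between -0.168 and 0.168 m and x of briquet4 in the frame of tray between -0.062 and 0 m and y of briquet4 in the frame of tray between -0.168 and 0.168 m and distance of each of half1, half2 from where it was at the start of the episode below 0.02 m and angle between each of half1, half2's own z axis and vertical below 0.15 rad and distance of each of stock_jar, vial, tally, forceps, dish, brush from where it was at the start of the episode below 0.025 m and angle between each of vial, stock_jar's own z axis and vertical below 0.3 rad); the robot touches nothing.
It fails at once if a briquet or a broken half is lifted more than 12 mm off the deck (z of any of briquet1, briquet2, briquet3, briquet4, half1, half2 in the frame of tray above 0.053 m).
It fails at once if a briquet or a broken half is squeezed or pressed with more than 15 N (contact force between the fingers and briquet1 above 15 N or contact force between the fingers and briquet2 above 15 N or contact force between the fingers and briquet3 above 15 N or contact force between the fingers and briquet4 above 15 N or contact force between the fingers and half1 above 15 N or contact force between the fingers and half2 above 15 N).
It fails at once if a broken half is shifted more than 20 mm (distance of any of half1, half2 from where it was at the start of the episode above 0.02 m).
It fails at once if something else on the counter is shifted more than 25 mm or knocked over (distance of any of stock_jar, vial, tally, forceps, dish, brush from where it was at the start of the episode above 0.025 m or angle between any of vial, stock_jar's own z axis and vertical above 0.3 rad).
It also fails if it takes over 48 s, if anything falls off the work surface, if the arm or the gripper's body presses on something with over 40 N, if the wrist force passes 120 N, or if a joint passes its speed limit or range.

## Working session

There is one attempt and no reset: what is moved stays moved. The work goes in short steps, Python scripts to look and compute and a tool call to move; the robot and the scene stay as the last step left them, time stands still between calls to the robot, and variables do not carry over. Pictures are saved under pics/ and viewed, at most 10 in all, crops included, and the job is handed in when it is done.

Besides the shell and the picture viewer there is one more tool, called after ">>>" as name(argument=value, ...), one argument or row to a line, values as JSON. step_arm: Moves the arm, as the interface text tells. Its arguments: {"type":"object","properties":{"deltas":{"type":"array"},"gripper":{"type":"number"},"squeeze":{"type":"number"}},"required":["deltas"]}

```bash
mkdir -p pics; cat > h.py <<'E'
import numpy as np, cv2
from station import ctrl
def cam(n):
    o=ctrl.get_obs(); p,d=ctrl.camera(n); return o,p,d
def world(c,d,u,v):
    z=d[v,u]; P=np.stack([(u-c['cx'])/c['fx']*z,(v-c['cy'])/c['fy']*z,z,np.ones_like(z)],-1)
    return (P@np.linalg.inv(c['world_to_cam']).T)[...,:3]
E
python3 - <<'E'
from h import *
o,p,d=cam('top'); cv2.imwrite('pics/top.png',cv2.resize(p[...,::-1],(800,600)))
c=ctrl.get_calibration('top'); np.savez('top.npz',p=p,d=d)
print({k:np.round(v,3).tolist() for k,v in c.items()}); print(o)
v,u=np.mgrid[:384,:512]; 
for l in ['tray','briquet1','half1','stock_jar','vial','tally','forceps','dish','brush']:
    for r in ctrl.cut_out('top',l):
        m=r['pixels']&(d>0); W=world(c,d,u[m],v[m])
        print(l,round(r['conf'],2),np.round(W.mean(0),3) if len(W) else 0,'ext',np.round(np.ptp(W,0),3),'px',u[m].mean().round()*800/512,v[m].mean().round()*600/384,'rgb',p[m].mean(0).round())
E
```

```text
{'fx': 465.678, 'fy': 465.678, 'cx': 254.878, 'cy': 187.807, 'world_to_cam': [[0.006, -1.0, -0.002, 0.026], [-0.999, -0.006, -0.034, 0.549], [0.034, 0.002, -0.999, 1.228], [0.0, 0.0, 0.0, 1.0]]}
{'time_s': 0.0, 'qpos': array([-1.37959780e+00,  3.00489700e-01,  1.52156752e+00, -4.50710787e-06,
        1.32072508e+00, -6.65948681e-02]), 'joint_vel': array([ 0.00170183,  0.00044604,  0.00154159,  0.00056854,  0.0004391 ,
       -0.00050936]), 'tau': array([ 1.14683928e-03, -5.31800795e+01, -3.52740633e+01,  7.08815921e-02,
        2.44557374e-02, -1.05990912e-04]), 'ee_pos': array([ 0.14016122, -0.53152336,  0.1690819 ]), 'eef_rot': array([-3.14040535e+00, -7.48098571e-05,  2.57794469e-01]), 'force': array([-0.15089322, -0.44019048, -0.05096258]), 'moment': array([ 0.00763474, -0.00440247,  0.02570671]), 'grip_force': 0.0, 'grip_width': 0.0943361120986805}
tray 0.62 [0.556 0.082 0.027] ext [0.276 0.364 0.059] px 367.1875 289.0625 rgb [120. 124. 119.]
tray 0.28 [ 0.564 -0.051  0.048] ext [0.029 0.031 0.011] px 446.875 284.375 rgb [54. 54. 52.]
tray 0.21 [ 0.579 -0.138  0.021] ext [0.054 
[... 689 characters left out ...]
75 290.625 rgb [56. 57. 54.]
stock_jar 0.64 [0.611 0.393 0.083] ext [0.091 0.11  0.108] px 171.875 251.5625 rgb [115. 119. 111.]
vial 0.44 [ 0.649 -0.114  0.054] ext [0.025 0.034 0.068] px 485.9375 232.8125 rgb [45. 44. 41.]
tally 0.69 [ 0.577 -0.138  0.021] ext [0.056 0.045 0.033] px 496.875 276.5625 rgb [113. 116. 113.]
tally 0.41 [0.596 0.11  0.046] ext [0.03  0.026 0.022] px 350.0 264.0625 rgb [64. 64. 61.]
forceps 0.45 [0.737 0.04  0.006] ext [0.016 0.059 0.022] px 392.1875 184.375 rgb [102.  98.  91.]
dish 0.71 [ 0.688 -0.218  0.016] ext [0.089 0.092 0.025] px 545.3125 212.5 rgb [140. 139. 130.]
brush 0.8 [0.518 0.295 0.017] ext [0.168 0.068 0.032] px 240.625 310.9375 rgb [96. 91. 85.]
```

View pics/top.png

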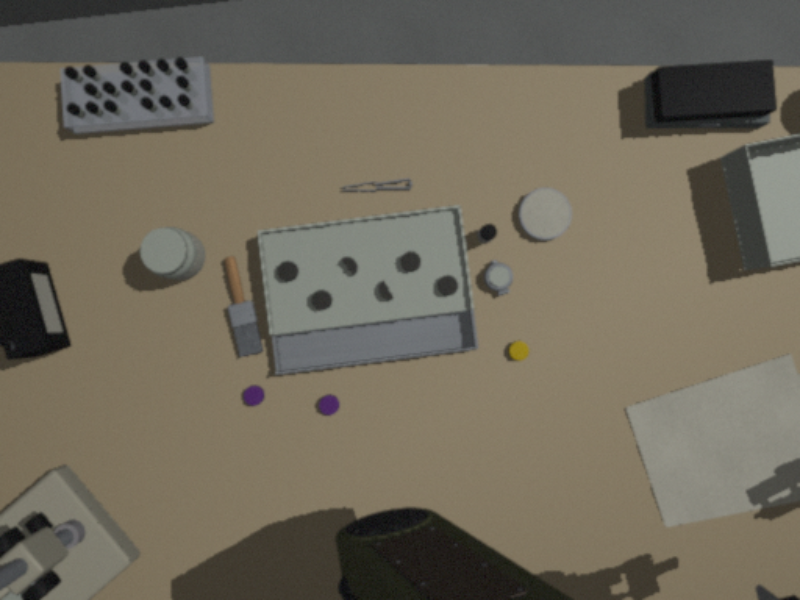

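The deck holds six dark pieces: whole discs at (287,271), (320,299), (410,262) and (446,286), and halves at (347,266) and (384,291). Look-alikes are purple at (253,396) and (328,405) and yellow at (517,351), all off the tray, so I'm leaving those. Next I measure the tray frame and pieces, with one close crop.

```bash
cat > seg.py <<'E'
from h import *
def frame():
    z=np.load('top.npz'); p,d=z['p'],z['d']; c=ctrl.get_calibration('top')
    v,u=np.mgrid[:384,:512]; W=world(c,d,u,v)
    m=(d>0)&(np.abs(W[...,2]-.036)<.014)&(W[...,0]>.42)&(W[...,0]<.72)&(W[...,1]>-.1)&(W[...,1]<.27)
    m=cv2.morphologyEx(m.astype(np.uint8),cv2.MORPH_OPEN,np.ones((5,5)))
    n,l,s,_=cv2.connectedComponentsWithStats(m); k=1+s[1:,4].argmax()
    return p,d,W,l==k
E
python3 - <<'E'
from seg import *
p,d,W,m=frame()
r=cv2.minAreaRect((W[m][:,:2]*1000).astype(np.float32)); print('deck',r,np.round(cv2.boxPoints(r)), 'z',np.median(W[m][:,2]))
dark=(p.max(-1)<95)&(W[...,2]>.0405)&(W[...,2]<.06)&cv2.dilate(m.astype(np.uint8),np.ones((9,9))).astype(bool)
n,l,s,_=cv2.connectedComponentsWithStats(dark.astype(np.uint8))
for i in range(1,n):
    if s[i,4]>25:
        q=W[l==i]; print(np.round(cv2.minEnclosingCircle((q[:,:2]*1000).astype(np.float32))[0]),np.round(q.mean(0)*1000),'ext',np.round(np.ptp(q,0)*1000),s[i,4])
cr=p[125:245,155:315,::-1]; cv2.imwrite('pics/crop.png',cv2.resize(cr,(800,600),interpolation=cv2.INTER_CUBIC))
E
```

```text
deck ((588.6665649414062, 86.09314727783203), (175.16624450683594, 339.9820251464844), 7.544230937957764) [[480. 243.]
 [524. -94.]
 [698. -71.]
 [653. 266.]] z 0.03420527082997282
[603.  11.] [602.  11.  48.] ext [31. 31. 12.] 128
[594. 113.] [596. 110.  48.] ext [26. 21. 12.] 61
[586. 214.] [585. 214.  48.] ext [31. 33. 15.] 132
[563. -51.] [563. -50.  48.] ext [31. 31. 11.] 129
[554.  51.] [552.  53.  48.] ext [29. 21. 13.] 68
[538. 158.] [538. 158.  48.] ext [28. 31. 11.] 127
```

View pics/crop.png

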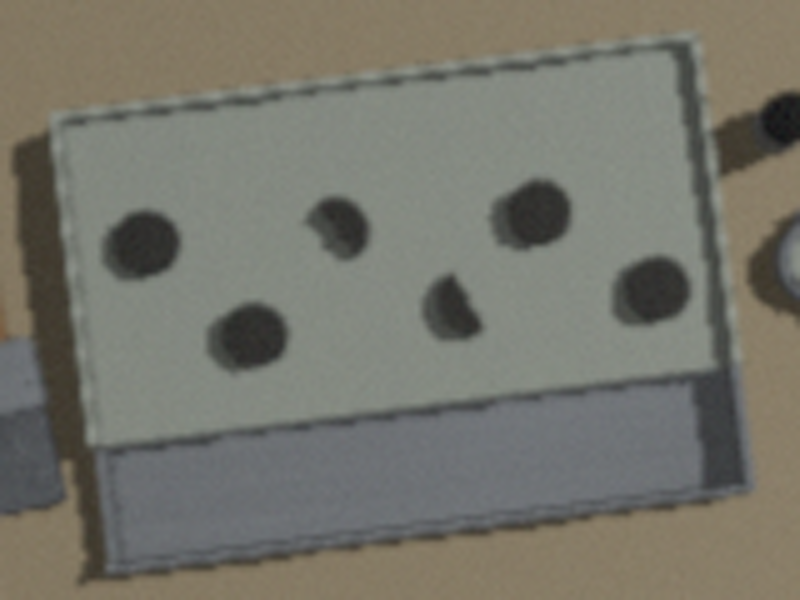

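The crop confirms four whole discs and two halves. Tray yaw is about 7.5° and the middle of the open edge is near (0.502, 0.0745). In tray coordinates (mm) the discs are at (44,-132), (91,-76), (47,78) and (101,127), and the halves at (98,23) and (48,-29). Plan: open the fingers about 20 mm as a cradle, align tool x with tray +x, and push each disc in -x.

>>> step_arm(
  deltas=[
    {"dp": [0,0,0],"twist": 0.9},
    {"dp": [0,0,0],"twist": 0.9},
    {"dp": [0.93,-0.75,0],"twist": 0},
    {"dp": [0.93,-0.75,0],"twist": 0},
    {"dp": [0.93,-0.75,0],"twist": 0},
    {"dp": [0.93,-0.75,0],"twist": 0},
    {"dp": [0.93,-0.75,0],"twist": 0},
    {"dp": [0.93,-0.75,0],"twist": 0},
    {"dp": [0.93,-0.75,0],"twist": 0},
    {"dp": [0.93,-0.75,0],"twist": 0},
    {"dp": [0.93,-0.75,0],"twist": 0},
    {"dp": [0.93,-0.75,0],"twist": 0},
  ],
  gripper=-0.57,
)

```text
time_s: 1.7
ee_pos: [0.4706, -0.1837, 0.1699]
eef_rot: [3.141, -0.0, 0.132]
force: [-0.2, -0.6, 0.5]
grip_width: 0.0204
grip_force: 0.0
```

>>> step_arm(
  deltas=[
    {"dp": [0.93,-0.75,0],"twist": 0},
    {"dp": [0.93,-0.75,0],"twist": 0},
    {"dp": [0.93,-0.75,0],"twist": 0},
    {"dp": [0.93,-0.75,0],"twist": 0},
    {"dp": [0,0,0],"twist": 0},
    {"dp": [0,0,0],"twist": 0},
  ],
)

```text
time_s: 2.3
ee_pos: [0.6011, -0.0463, 0.169]
eef_rot: [-3.141, 0.001, 0.134]
force: [-0.5, -1.1, 0.5]
grip_width: 0.0206
grip_force: 0.0
```

```bash
cat >> h.py <<'E'
Y=np.deg2rad(7.54); R=np.array([[np.cos(Y),-np.sin(Y)],[np.sin(Y),np.cos(Y)]]); O=np.array([.502,.0745])
def tray(q): return (np.asarray(q)[...,:2]-O)@R*1000
def rep():
    o=ctrl.get_obs(); print('t',o['time_s'],'tcp tray',tray(o['ee_pos']).round(1),'z',o['ee_pos'][2].round(4),'rot',o['eef_rot'].round(3),'w',o['grip_width'])
def pieces(name='top'):
    # dark blobs on deck, from the top camera, in tray mm
    c=ctrl.get_calibration('top'); _,p,d=cam('top'); np.savez('last.npz',p=p,d=d)
    v,u=np.mgrid[:384,:512]; W=world(c,d,u,v); T=tray(W)
    m=(p.max(-1)<95)&(T[...,0]>-70)&(T[...,0]<165)&(abs(T[...,1])<162)&(W[...,2]<.06)&np.where(T[...,0]>0,W[...,2]>.0405,W[...,2]>0.0)
    n,l,s,_=cv2.connectedComponentsWithStats(m.astype(np.uint8))
    for i in range(1,n):
        if s[i,4]>25: print(T[l==i].mean(0).round(),'z',np.median(W[l==i][:,2]).round(3),s[i,4])
    return p
E
python3 -c "
from h import *
rep()"
```

```text
t 2.3 tcp tray [  82.4 -132.7] z 0.169 rot [-3.141e+00  1.000e-03  1.340e-01] w 0.02060922555429998
```

>>> step_arm(
  deltas=[
    {"dp": [0,0,0.9],"twist": 0},
    {"dp": [0,0,0.9],"twist": 0},
    {"dp": [0,0,0.9],"twist": 0},
    {"dp": [0,0,0.4],"twist": 0},
    {"dp": [0,0,0.15],"twist": 0},
    {"dp": [0,0,0],"twist": 0},
    {"dp": [-0.1,0,0],"twist": 0},
    {"dp": [-0.1,0,0],"twist": 0},
    {"dp": [-0.1,0,0],"twist": 0},
    {"dp": [-0.1,0,0],"twist": 0},
    {"dp": [-0.1,0,0],"twist": 0},
    {"dp": [-0.1,0,0],"twist": 0},
  ],
)

```text
time_s: 3.5
ee_pos: [0.5771, -0.0501, 0.0398]
eef_rot: [3.141, -0.0, 0.132]
force: [0.3, 0.1, -0.4]
grip_width: 0.02
grip_force: 0.0
```

>>> step_arm(
  deltas=[
    {"dp": [-0.15,0,0],"twist": 0},
    {"dp": [-0.15,0,0],"twist": 0},
    {"dp": [-0.15,0,0],"twist": 0},
    {"dp": [-0.15,0,0],"twist": 0},
    {"dp": [-0.15,0,0],"twist": 0},
    {"dp": [-0.15,0,0],"twist": 0},
    {"dp": [-0.15,0,0],"twist": 0},
    {"dp": [-0.15,0,0],"twist": 0},
    {"dp": [-0.15,0,0],"twist": 0},
    {"dp": [-0.15,0,0],"twist": 0},
    {"dp": [-0.15,0,0],"twist": 0},
    {"dp": [0,0,0],"twist": 0},
  ],
)

```text
time_s: 4.7
ee_pos: [0.5113, -0.0588, 0.0397]
eef_rot: [-3.142, 0.0, 0.132]
force: [-0.6, -0.3, 0.4]
grip_width: 0.0204
grip_force: 0.0
```

```bash
python3 - <<'E'
from h import *
rep(); pieces(); p=ctrl.camera('wrist')[0]; q=ctrl.camera('scene')[0]
cv2.imwrite('pics/a.png',cv2.resize(np.hstack([p,q])[...,::-1],(800,300)))
E
```

```text
t 4.7 tcp tray [  -8.2 -133.4] z 0.0397 rot [-3.142  0.     0.132] w 0.020429600664193387
[ 90. -76.] z 0.048 124
[97. 23.] z 0.048 59
[100. 127.] z 0.048 127
[  53. -136.] z 0.047 31
[ 47. -27.] z 0.048 66
[46. 78.] z 0.048 126
[-39.  50.] z 0.006 1767
```

View pics/a.png

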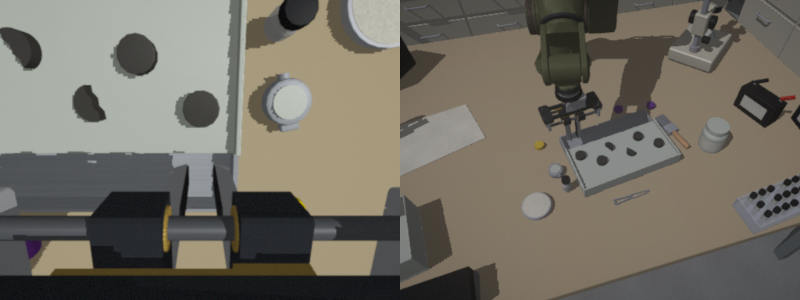

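The wrist view shows a disc still on the deck at about (200,108), in line with the fingers. I need to measure where it is now.

```bash
cat >> h.py <<'E'
from scipy.spatial.transform import Rotation as Ro
def wpieces(save=None):
    o=ctrl.get_obs(); p,d=ctrl.camera('wrist'); c=ctrl.get_calibration('wrist')
    T=np.eye(4); T[:3,:3]=Ro.from_euler('xyz',o['eef_rot']).as_matrix(); T[:3,3]=o['ee_pos']
    v,u=np.mgrid[:384,:512]; P=np.stack([(u-c['cx'])/c['fx']*d,(v-c['cy'])/c['fy']*d,d,np.ones_like(d)],-1)
    W=(P@(T@c['hand_eye']).T)[...,:3]; t=tray(W)
    m=(d>0)&(p.max(-1)<95)&(t[...,0]>5)&(t[...,0]<165)&(abs(t[...,1])<163)&(abs(W[...,2]-.048)<.005)
    n,l,s,_=cv2.connectedComponentsWithStats(m.astype(np.uint8))
    for i in range(1,n):
        if s[i,4]>60: print('wrist',t[l==i].mean(0).round(1),'ext',np.ptp(t[l==i],0).round(),'z',np.median(W[l==i][:,2]).round(4),s[i,4])
    if save: cv2.imwrite(save,p[...,::-1])
    return p,d,W,t
E
python3 - <<'E'
from h import *
p,d,W,t=wpieces()
m=(d>0)&(t[...,0]>-60)&(t[...,0]<5)&(abs(t[...,1]+132)<14)
m2=m&(W[...,2]<.03); print(p[m2].mean(0), np.median(W[m2][:,2]), W[m2][:,2].max(), (t[m2]).min(0),t[m2].max(0))
E
```

```text
wrist [98.9 20.4] ext [32. 25.] z 0.0474 1288
wrist [ 91.9 -78.1] ext [33. 33.] z 0.0473 2083
wrist [ 48.5 -30. ] ext [33. 23.] z 0.0473 1041
wrist [  45.6 -133.2] ext [32. 33.] z 0.0472 1696
[145.56253889 150.1163659  154.34971998] 0.005127999765609181 0.00698930729327682 [ -59.95356431 -145.91771798] [  -7.94444575 -118.00870922]
```

```bash
python3 - <<'E'
from h import *
rep(); c=ctrl.get_calibration('scene'); _,p,d=cam('scene')
v,u=np.mgrid[:384,:512]; W=world(c,d,u,v); t=tray(W)
m=(d>0)&(W[...,2]>.04)&(W[...,2]<.12)&(t[...,0]>-90)&(t[...,0]<120)&(t[...,1]<-80)&(t[...,1]>-165)
for a in np.arange(.03,.12,.01):
    k=m&(W[...,2]>a)&(W[...,2]<a+.01)
    if k.sum(): print(a.round(2),k.sum(),t[k].min(0).round(),t[k].max(0).round())
vv,uu=np.where(m); print(uu.min(),uu.max(),vv.min(),vv.max())
u0,v0=max(0,int(np.median(uu))-64),max(0,int(np.median(vv))-48)
cv2.imwrite('pics/b.png',cv2.resize(p[v0:v0+96,u0:u0+128,::-1],(800,600),interpolation=cv2.INTER_CUBIC))
E
```

```text
t 4.9 tcp tray [  -7.4 -133.4] z 0.0397 rot [ 3.142 -0.     0.132] w 0.019994848750658333
0.04 173 [  29. -152.] [109. -80.]
0.05 25 [  32. -146.] [107. -83.]
0.07 6 [  -2. -145.] [   2. -115.]
0.08 28 [ -11. -157.] [   4. -113.]
0.09 34 [ -17. -157.] [   4. -115.]
0.1 31 [ -14. -157.] [   5. -114.]
0.11 36 [ -15. -158.] [   4. -113.]
211 259 162 210
```

View pics/b.png

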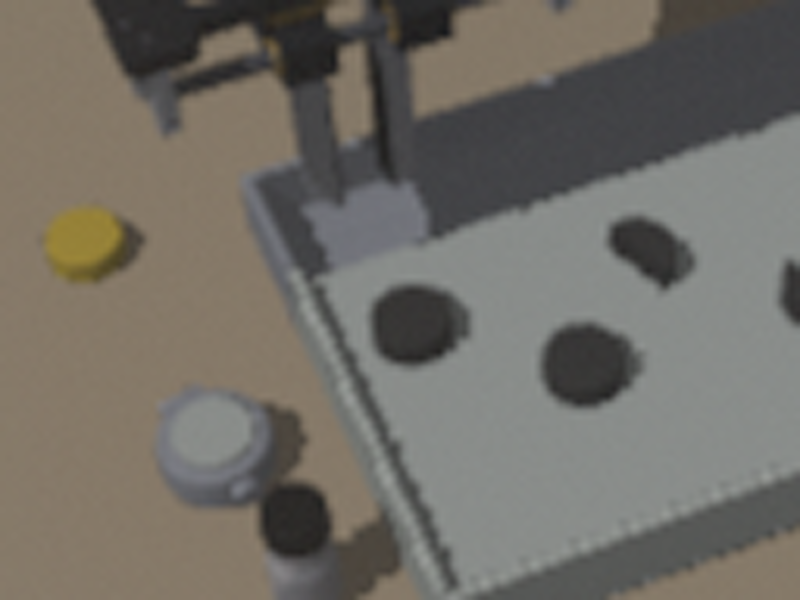

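The fingers seem to end well above the commanded TCP: the lowest finger pixels are at about z 0.075. Measuring the real tip height.

```bash
python3 - <<'E'
from h import *
c=ctrl.get_calibration('scene'); _,p,d=cam('scene')
v,u=np.mgrid[:384,:512]; W=world(c,d,u,v); t=tray(W)
m=(d>0)&(W[...,2]>.012)&(W[...,2]<.13)&(t[...,0]>-60)&(t[...,0]<8)&(t[...,1]<-110)&(t[...,1]>-160)
vv,uu=np.where(m)
for r in np.unique(vv): 
    k=vv==r; print(r,[(int(a),int(W[r,a,2]*1000),*t[r,a].astype(int).tolist()) for a in uu[k]][:12])
E
```

```text
160 [(224, 126, -9, -124)]
161 [(224, 124, -8, -125), (228, 128, 0, -117), (229, 129, 1, -115), (230, 129, 2, -112)]
162 [(224, 117, -10, -124), (225, 125, -3, -124), (226, 129, 1, -123), (227, 129, 2, -120), (228, 128, 2, -118), (229, 123, 0, -114)]
163 [(211, 127, -12, -157), (224, 114, -10, -124), (225, 123, -1, -124), (226, 125, 1, -123), (227, 126, 2, -121), (228, 127, 5, -119), (229, 121, 0, -115), (230, 122, 2, -113)]
164 [(211, 121, -13, -157), (224, 108, -12, -124), (225, 117, -3, -124), (226, 121, 0, -123), (227, 122, 2, -121), (228, 121, 2, -118), (229, 119, 2, -116), (230, 117, 1, -113)]
165 [(211, 115, -16, -157), (212, 124, -7, -156), (217, 129, 2, -146), (224, 103, -13, -124), (225, 113, -4, -124), (226, 118, 1, -123), (227, 118, 2, -121), (228, 116, 1, -118), (229, 117, 3, -116), (230, 115, 2, -113)]
166 [(212, 122, -6, -157), (214, 129, 1, -154), (215, 127, 1, -151), (216, 124, 0, -148), (217, 125, 1, -146), (224, 100, -13, -125), (225, 109, -4, -125), (226, 114, 0, -124), (227, 115, 2, -122), (228, 112, 1, -118), (229, 112, 2, -116), (230, 110, 1, -113)]
167 [(212, 
[... 2950 characters left out ...]
 32, 5, -115)]
188 [(223, 34, 0, -138), (224, 34, 1, -136), (225, 34, 3, -133), (226, 35, 4, -131), (227, 36, 6, -129), (228, 35, 7, -126), (229, 34, 6, -123), (230, 33, 7, -121), (231, 32, 7, -118)]
189 [(220, 34, 0, -146), (221, 30, -1, -143), (222, 31, 0, -141), (223, 34, 4, -139), (224, 37, 6, -137), (225, 34, 5, -134), (226, 35, 7, -132)]
190 [(217, 35, 1, -155), (218, 33, 0, -152), (219, 36, 4, -150), (220, 35, 4, -148), (221, 35, 5, -145), (222, 33, 5, -143), (223, 34, 6, -140), (224, 34, 7, -138)]
191 [(216, 36, 3, -158), (217, 33, 2, -156), (218, 34, 4, -153), (219, 36, 6, -151), (220, 31, 4, -148), (221, 33, 7, -146)]
192 [(216, 35, 6, -159), (217, 32, 5, -157), (219, 32, 7, -152)]
```

The real tips are about 36 mm above the reported TCP: z 0.076 against 0.0397. I'll command TCP z≈0.004 so the tips run ~5 mm above the deck. First I check how low the side parts of the gripper body hang.

```bash
python3 - <<'E'
from h import *
c=ctrl.get_calibration('scene'); _,p,d=cam('scene')
v,u=np.mgrid[:384,:512]; W=world(c,d,u,v); t=tray(W)
m=(d>0)&(W[...,2]>.055)&(W[...,2]<.25)&(abs(t[...,0]+8)<70)
for a in range(-260,20,10):
    k=m&(t[...,1]>=a)&(t[...,1]<a+10)
    if k.sum()>2: i=np.argsort(W[k][:,2])[:3]; print(a,k.sum(),(W[k][i,2]*1000).round(),t[k][i,0].round())
E
```

```text
-230 48 [201. 202. 202.] [25. 21. 28.]
-220 144 [176. 176. 177.] [27. 11. 25.]
-210 132 [175. 178. 181.] [27. 25. 29.]
-200 97 [185. 187. 187.] [20. 20. 20.]
-190 75 [186. 186. 187.] [-28.  22.  20.]
-180 85 [183. 185. 185.] [19. 19. 18.]
-170 137 [167. 170. 173.] [-15.  -5.  -5.]
-160 243 [84. 84. 84.] [3. 1. 2.]
-150 137 [79. 80. 82.] [1. 4. 0.]
-140 72 [185. 186. 186.] [21. 20. 21.]
-130 184 [74. 77. 78.] [ -1. -13.  -5.]
-120 154 [78. 80. 84.] [1. 0. 2.]
-110 92 [178. 181. 181.] [25. 26. 25.]
-100 58 [184. 185. 185.] [18. 20. 20.]
-90 62 [185. 187. 188.] [20. 21. 20.]
-80 94 [185. 186. 188.] [20. 20. 21.]
-70 142 [173. 173. 174.] [-10.  10.  21.]
-60 120 [177. 178. 180.] [27. 27. 27.]
-50 33 [201. 203. 206.] [28. 27. 24.]
```

>>> step_arm(
  deltas=[
    {"dp": [0.75,0,0],"twist": 0},
    {"dp": [0.75,0,0],"twist": 0},
    {"dp": [0.75,0,0],"twist": 0},
    {"dp": [0,0,0],"twist": 0},
    {"dp": [0,0,0.3],"twist": 0},
    {"dp": [0,0,0.3],"twist": 0},
    {"dp": [0,0,0.15],"twist": 0},
    {"dp": [0,0,0.12],"twist": 0},
    {"dp": [0,0,0],"twist": 0},
  ],
)

```text
time_s: 5.95
ee_pos: [0.6006, -0.0469, 0.0042]
eef_rot: [-3.141, 0.001, 0.132]
force: [0.2, 0.1, 0.2]
grip_width: 0.02
grip_force: 0.0
```

```bash
python3 - <<'E'
from h import *
rep(); c=ctrl.get_calibration('scene'); _,p,d=cam('scene'); print(ctrl.get_obs()['force'])
v,u=np.mgrid[:384,:512]; W=world(c,d,u,v); t=tray(W)
q=tray(ctrl.get_obs()['ee_pos'])
m=(d>0)&(W[...,2]>.0)&(W[...,2]<.1)&(abs(t[...,0]-q[0])<12)&(abs(t[...,1]-q[1])<26)&(p.mean(-1)<105)
print(np.sort(W[m][:,2])[:40].round(3)); wpieces()
vv,uu=np.where(m); u0,v0=int(uu.mean())-64,int(vv.max())-60
cv2.imwrite('pics/c.png',cv2.resize(p[v0:v0+96,u0:u0+128,::-1],(800,600),interpolation=cv2.INTER_CUBIC))
E
```

```text
t 5.95 tcp tray [  81.8 -133.3] z 0.0042 rot [-3.141e+00  1.000e-03  1.320e-01] w 0.02001504145253962
[ 0.07321624 -0.06000899  0.28097158]
[0.031 0.032 0.032 0.032 0.032 0.033 0.033 0.033 0.033 0.033 0.033 0.033
 0.033 0.033 0.033 0.033 0.033 0.033 0.034 0.034 0.034 0.034 0.034 0.034
 0.034 0.034 0.034 0.034 0.034 0.034 0.034 0.034 0.034 0.034 0.034 0.034
 0.034 0.034 0.034 0.034]
wrist [97.7 17.6] ext [32. 17.] z 0.0472 1059
wrist [ 93.2 -78.3] ext [34. 33.] z 0.0471 2185
wrist [  91.9 -119. ] ext [ 7. 11.] z 0.049 99
wrist [  91.5 -146.9] ext [ 9. 10.] z 0.05 79
wrist [ 56.4 -28.6] ext [20. 18.] z 0.0471 535
wrist [  55.8 -133.5] ext [13. 26.] z 0.047 674
```

View pics/c.png

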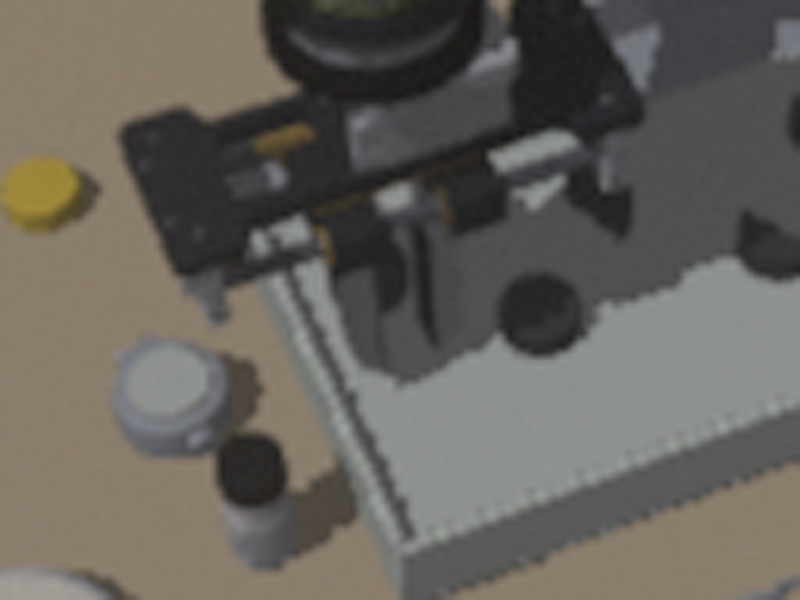

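The fingers are now down at deck height behind the right disc (visible at ~(395,285)), with no contact force. Pushing slowly.

>>> step_arm(
  deltas=[
    {"dp": [-0.1,0,0],"twist": 0},
    {"dp": [-0.1,0,0],"twist": 0},
    {"dp": [-0.1,0,0],"twist": 0},
    {"dp": [-0.1,0,0],"twist": 0},
    {"dp": [-0.1,0,0],"twist": 0},
    {"dp": [-0.1,0,0],"twist": 0},
    {"dp": [-0.1,0,0],"twist": 0},
    {"dp": [-0.1,0,0],"twist": 0},
  ],
)

```text
time_s: 6.85
ee_pos: [0.5691, -0.0511, 0.0049]
eef_rot: [3.142, -0.0, 0.132]
force: [-0.5, 0.4, -0.3]
grip_width: 0.0204
grip_force: 0.1
```

```bash
python3 -c "
from h import *
rep(); wpieces()"
```

```text
t 6.85 tcp tray [  50.1 -133.4] z 0.0049 rot [ 3.142 -0.     0.132] w 0.020371402533709688
wrist [95.5 15. ] ext [29. 12.] z 0.047 740
wrist [ 92.9 -78.3] ext [32. 33.] z 0.0472 2409
wrist [ 48.8 -30.3] ext [33. 23.] z 0.0472 1259
wrist [  59.9 -118.9] ext [ 6. 11.] z 0.0492 96
wrist [  59.5 -146.4] ext [8. 7.] z 0.0492 70
wrist [  31.6 -133.5] ext [30. 26.] z 0.0471 1443
```

>>> step_arm(
  deltas=[
    {"dp": [-0.15,0,0],"twist": 0},
    {"dp": [-0.15,0,0],"twist": 0},
    {"dp": [-0.15,0,0],"twist": 0},
    {"dp": [-0.15,0,0],"twist": 0},
    {"dp": [-0.15,0,0],"twist": 0},
    {"dp": [-0.15,0,0],"twist": 0},
    {"dp": [-0.15,0,0],"twist": 0},
    {"dp": [-0.15,0,0],"twist": 0},
    {"dp": [-0.15,0,0],"twist": 0},
    {"dp": [-0.15,0,0],"twist": 0},
    {"dp": [-0.1,0,0],"twist": 0},
    {"dp": [0,0,0],"twist": 0},
  ],
)

```text
time_s: 8.1
ee_pos: [0.5056, -0.0596, 0.0049]
eef_rot: [-3.142, 0.0, 0.132]
force: [0.2, 0.1, 0.3]
grip_width: 0.02
grip_force: 0.0
```

>>> step_arm(
  deltas=[
    {"dp": [0,0,-0.5],"twist": 0},
    {"dp": [0,0,-0.6],"twist": 0},
    {"dp": [0,0,0],"twist": 0},
  ],
)

```text
time_s: 8.4
ee_pos: [0.5077, -0.0598, 0.0515]
eef_rot: [3.14, -0.004, 0.132]
force: [-0.4, 0.3, -1.0]
grip_width: 0.0202
grip_force: 0.0
```

```bash
python3 - <<'E'
from h import *
rep(); p,d,W,t=wpieces()
cv2.imwrite('pics/d.png',p[...,::-1])
m=(d>0)&(t[...,0]>-60)&(t[...,0]<-2)&(W[...,2]<.045)&(W[...,2]>.01)&(abs(t[...,1])<160)&(p.max(-1)<95)
print(m.sum(),t[m].mean(0) if m.any() else '',np.median(W[m][:,2]) if m.any() else '')
E
```

```text
t 8.4 tcp tray [ -12.  -133.9] z 0.0515 rot [ 3.14  -0.004  0.132] w 0.020246393223914926
wrist [98.8 20.6] ext [32. 24.] z 0.0474 1162
wrist [ 91.9 -78. ] ext [33. 33.] z 0.0473 1877
wrist [ 48.5 -29.8] ext [33. 23.] z 0.0473 941
971 [ -37.62300096 -133.71236319] 0.019033057729836267
```

View pics/d.png

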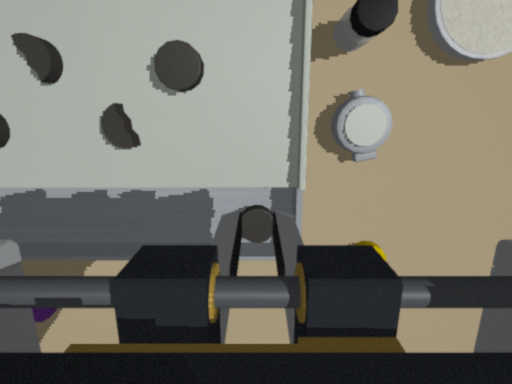

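The first disc lies flat in the trough at (257,224); its top is at z 0.019. Next is the disc at tray (92,-78).

>>> step_arm(
  deltas=[
    {"dp": [0.87,-0.35,0],"twist": 0},
    {"dp": [0.87,-0.35,0],"twist": 0},
    {"dp": [0.87,-0.35,0],"twist": 0},
    {"dp": [0.87,-0.35,0],"twist": 0},
    {"dp": [0,0,0],"twist": 0},
    {"dp": [0,0,0.5],"twist": 0},
    {"dp": [0,0,0.4],"twist": 0},
    {"dp": [0,0,0.2],"twist": 0},
    {"dp": [0,0,0.08],"twist": 0},
    {"dp": [0,0,0],"twist": 0},
  ],
)

```text
time_s: 9.45
ee_pos: [0.6364, 0.0142, 0.0015]
eef_rot: [-3.142, 0.0, 0.132]
force: [0.5, 0.0, 0.7]
grip_width: 0.0202
grip_force: 0.0
```

```bash
python3 -c "
from h import *
rep(); wpieces()"
```

```text
t 9.45 tcp tray [125.3 -77.5] z 0.0015 rot [-3.142  0.     0.132] w 0.02022555476030962
wrist [133.5 -63. ] ext [18. 12.] z 0.0487 131
wrist [134.4 -91.4] ext [11. 11.] z 0.0491 97
wrist [104.6  22.5] ext [19. 24.] z 0.0472 886
wrist [101.8 -77.5] ext [15. 25.] z 0.047 782
wrist [50.6 66.4] ext [31. 17.] z 0.047 785
```

>>> step_arm(
  deltas=[
    {"dp": [-0.05,0,-0.07],"twist": 0},
    {"dp": [-0.1,0,0],"twist": 0},
    {"dp": [-0.1,0,0],"twist": 0},
    {"dp": [-0.1,0,0],"twist": 0},
    {"dp": [-0.1,0,0],"twist": 0},
    {"dp": [-0.1,0,0],"twist": 0},
    {"dp": [-0.1,0,0],"twist": 0},
    {"dp": [-0.15,0,0],"twist": 0},
    {"dp": [-0.15,0,0],"twist": 0},
    {"dp": [-0.15,0,0],"twist": 0},
    {"dp": [-0.15,0,0],"twist": 0},
    {"dp": [-0.15,0,0],"twist": 0},
  ],
)

```text
time_s: 10.7
ee_pos: [0.5805, 0.0069, 0.0045]
eef_rot: [3.142, 0.0, 0.132]
force: [0.4, 0.4, -0.5]
grip_width: 0.0201
grip_force: 0.2
```

>>> step_arm(
  deltas=[
    {"dp": [-0.15,0,0],"twist": 0},
    {"dp": [-0.15,0,0],"twist": 0},
    {"dp": [-0.15,0,0],"twist": 0},
    {"dp": [-0.15,0,0],"twist": 0},
    {"dp": [-0.15,0,0],"twist": 0},
    {"dp": [-0.15,0,0],"twist": 0},
    {"dp": [-0.15,0,0],"twist": 0},
    {"dp": [-0.15,0,0],"twist": 0},
    {"dp": [-0.15,0,0],"twist": 0},
    {"dp": [-0.15,0,0],"twist": 0},
    {"dp": [-0.15,0,0],"twist": 0},
    {"dp": [-0.15,0,0],"twist": 0},
  ],
)

```text
time_s: 11.9
ee_pos: [0.5092, -0.0026, 0.0044]
eef_rot: [3.142, 0.0, 0.132]
force: [0.1, -0.2, -0.1]
grip_width: 0.02
grip_force: 0.0
```

>>> step_arm(
  deltas=[
    {"dp": [-0.15,0,0],"twist": 0},
    {"dp": [-0.1,0,0],"twist": 0},
    {"dp": [0,0,0],"twist": 0},
    {"dp": [0,0,-0.5],"twist": 0},
    {"dp": [0,0,-0.6],"twist": 0},
    {"dp": [0,0,0],"twist": 0},
  ],
)

```text
time_s: 12.5
ee_pos: [0.5015, -0.0039, 0.0511]
eef_rot: [3.141, -0.005, 0.132]
force: [0.0, -0.2, -0.7]
grip_width: 0.0203
grip_force: 0.0
```

```bash
cat >> h.py <<'E'
def trough(p,d,W,t):
    m=(d>0)&(t[...,0]>-60)&(t[...,0]<-2)&(W[...,2]<.045)&(W[...,2]>.012)&(abs(t[...,1])<163)&(p.max(-1)<95)
    n,l,s,_=cv2.connectedComponentsWithStats(m.astype(np.uint8))
    for i in range(1,n):
        if s[i,4]>80: k=l==i; print('trough',t[k].mean(0).round(),'ext',np.ptp(t[k],0).round(),'z',np.median(W[k][:,2]).round(3),s[i,4])
E
python3 -c "
from h import *
rep(); trough(*wpieces())"
```

```text
t 12.5 tcp tray [-10.8 -77.7] z 0.0511 rot [ 3.141 -0.005  0.132] w 0.020347741008925162
wrist [99.1 21.2] ext [32. 24.] z 0.0474 1091
wrist [ 48.4 -29.3] ext [32. 23.] z 0.0473 866
wrist [47.8 74.8] ext [32. 33.] z 0.0474 1684
trough [-39. -77.] ext [34. 27.] z 0.019 950
trough [ -38. -133.] ext [34. 33.] z 0.019 1066
```

Second disc is in. Next is the one at tray (47,77).

>>> step_arm(
  deltas=[
    {"dp": [0.49,-0.77,0],"twist": 0},
    {"dp": [0.49,-0.77,0],"twist": 0},
    {"dp": [0.49,-0.77,0],"twist": 0},
    {"dp": [0.49,-0.77,0],"twist": 0},
    {"dp": [0.49,-0.77,0],"twist": 0},
    {"dp": [0,0,0],"twist": 0},
    {"dp": [0,0,0.5],"twist": 0},
    {"dp": [0,0,0.4],"twist": 0},
    {"dp": [0,0,0.15],"twist": 0},
    {"dp": [0,0,0.06],"twist": 0},
    {"dp": [0,0,0],"twist": 0},
  ],
)

```text
time_s: 13.65
ee_pos: [0.5767, 0.1615, 0.0041]
eef_rot: [3.142, 0.0, 0.132]
force: [1.0, -0.1, 0.2]
grip_width: 0.02
grip_force: 0.0
```

```bash
python3 -c "
from h import *
rep(); wpieces()"
```

```text
t 13.65 tcp tray [85.4 76.4] z 0.0041 rot [3.142 0.    0.132] w 0.020031965143813817
wrist [102.7 125.9] ext [33. 34.] z 0.0472 2240
wrist [100.5  22.5] ext [31. 25.] z 0.047 1179
wrist [95.  91.1] ext [ 9. 12.] z 0.049 110
wrist [94.7 62.2] ext [11. 11.] z 0.0496 100
wrist [ 59.1 -25.9] ext [15. 16.] z 0.0466 390
wrist [58.9 76.4] ext [12. 26.] z 0.0469 612
```

Lateral alignment is good; pushing 97 mm.

>>> step_arm(
  deltas=[
    {"dp": [-0.1,0,0],"twist": 0},
    {"dp": [-0.1,0,0],"twist": 0},
    {"dp": [-0.1,0,0],"twist": 0},
    {"dp": [-0.1,0,0],"twist": 0},
    {"dp": [-0.1,0,0],"twist": 0},
    {"dp": [-0.1,0,0],"twist": 0},
    {"dp": [-0.15,0,0],"twist": 0},
    {"dp": [-0.15,0,0],"twist": 0},
    {"dp": [-0.15,0,0],"twist": 0},
    {"dp": [-0.15,0,0],"twist": 0},
    {"dp": [-0.15,0,0],"twist": 0},
    {"dp": [-0.15,0,0],"twist": 0},
  ],
)

```text
time_s: 14.9
ee_pos: [0.5167, 0.1537, 0.004]
eef_rot: [3.142, 0.0, 0.132]
force: [0.8, 0.3, 0.0]
grip_width: 0.0202
grip_force: 0.2
```

>>> step_arm(
  deltas=[
    {"dp": [-0.15,0,0],"twist": 0},
    {"dp": [-0.15,0,0],"twist": 0},
    {"dp": [-0.15,0,0],"twist": 0},
    {"dp": [-0.15,0,0],"twist": 0},
    {"dp": [-0.15,0,0],"twist": 0},
    {"dp": [-0.15,0,0],"twist": 0},
    {"dp": [-0.05,0,0],"twist": 0},
    {"dp": [0,0,0],"twist": 0},
    {"dp": [0,0,-0.5],"twist": 0},
    {"dp": [0,0,-0.6],"twist": 0},
    {"dp": [0,0,0],"twist": 0},
  ],
)

```text
time_s: 16.0
ee_pos: [0.4812, 0.1492, 0.0507]
eef_rot: [-3.141, -0.005, 0.132]
force: [-0.3, -0.4, 0.6]
grip_width: 0.0203
grip_force: 0.0
```

```bash
python3 -c "
from h import *
rep(); trough(*wpieces())"
```

```text
t 16.0 tcp tray [-10.8  76.8] z 0.0507 rot [-3.141 -0.005  0.132] w 0.020274463931539154
wrist [101.4 126.2] ext [33. 33.] z 0.0473 1950
wrist [99.8 22.8] ext [31. 24.] z 0.0471 1026
wrist [ 48.9 -27.7] ext [31. 22.] z 0.0469 866
trough [-39. -75.] ext [34. 34.] z 0.019 1123
trough [ -38. -131.] ext [33. 34.] z 0.019 1180
trough [-40.  77.] ext [33. 28.] z 0.019 955
```

>>> step_arm(
  deltas=[
    {"dp": [0.93,-0.31,0],"twist": 0},
    {"dp": [0.93,-0.31,0],"twist": 0},
    {"dp": [0.93,-0.31,0],"twist": 0},
    {"dp": [0.93,-0.31,0],"twist": 0},
    {"dp": [0,0,0],"twist": 0},
    {"dp": [0,0,0.5],"twist": 0},
    {"dp": [0,0,0.4],"twist": 0},
    {"dp": [0,0,0.15],"twist": 0},
    {"dp": [0,0,0.06],"twist": 0},
    {"dp": [0,0,0],"twist": 0},
  ],
)

```text
time_s: 17.05
ee_pos: [0.6204, 0.2175, 0.0038]
eef_rot: [-3.142, -0.0, 0.132]
force: [0.6, 0.2, -1.0]
grip_width: 0.0204
grip_force: 0.0
```

```bash
python3 -c "
from h import *
rep(); wpieces()"
```

```text
t 17.05 tcp tray [136.2 126.2] z 0.0038 rot [-3.142 -0.     0.132] w 0.020386860362644015
wrist [145.1 140.7] ext [17. 12.] z 0.0494 115
wrist [145.7 112.2] ext [ 8. 10.] z 0.0491 86
wrist [111.4 126.2] ext [16. 26.] z 0.0469 789
wrist [108.9  26.7] ext [10. 22.] z 0.0468 398
wrist [ 54.8 -22.6] ext [24. 12.] z 0.0463 373
```

>>> step_arm(
  deltas=[
    {"dp": [-0.1,0,0],"twist": 0},
    {"dp": [-0.1,0,0],"twist": 0},
    {"dp": [-0.1,0,0],"twist": 0},
    {"dp": [-0.1,0,0],"twist": 0},
    {"dp": [-0.1,0,0],"twist": 0},
    {"dp": [-0.1,0,0],"twist": 0},
    {"dp": [-0.15,0,0],"twist": 0},
    {"dp": [-0.15,0,0],"twist": 0},
    {"dp": [-0.15,0,0],"twist": 0},
    {"dp": [-0.15,0,0],"twist": 0},
    {"dp": [-0.15,0,0],"twist": 0},
    {"dp": [-0.15,0,0],"twist": 0},
  ],
)

```text
time_s: 18.3
ee_pos: [0.5605, 0.2096, 0.0037]
eef_rot: [-3.142, 0.0, 0.132]
force: [-0.2, 0.6, -0.8]
grip_width: 0.0201
grip_force: 0.1
```

>>> step_arm(
  deltas=[
    {"dp": [-0.15,0,0],"twist": 0},
    {"dp": [-0.15,0,0],"twist": 0},
    {"dp": [-0.15,0,0],"twist": 0},
    {"dp": [-0.15,0,0],"twist": 0},
    {"dp": [-0.15,0,0],"twist": 0},
    {"dp": [-0.15,0,0],"twist": 0},
    {"dp": [-0.15,0,0],"twist": 0},
    {"dp": [-0.15,0,0],"twist": 0},
    {"dp": [-0.15,0,0],"twist": 0},
    {"dp": [-0.15,0,0],"twist": 0},
    {"dp": [-0.15,0,0],"twist": 0},
    {"dp": [-0.15,0,0],"twist": 0},
  ],
)

```text
time_s: 19.5
ee_pos: [0.4891, 0.2001, 0.0036]
eef_rot: [3.142, 0.0, 0.132]
force: [0.1, 0.0, -0.2]
grip_width: 0.0202
grip_force: 0.0
```

>>> step_arm(
  deltas=[
    {"dp": [-0.15,0,0],"twist": 0},
    {"dp": [-0.15,0,0],"twist": 0},
    {"dp": [-0.15,0,0],"twist": 0},
    {"dp": [0,0,0],"twist": 0},
    {"dp": [0,0,-0.6],"twist": 0},
    {"dp": [0,0,-0.8],"twist": 0},
    {"dp": [0,0,-0.8],"twist": 0},
    {"dp": [0,0,-0.8],"twist": 0},
    {"dp": [0,0,0],"twist": 0},
    {"dp": [0,0,0],"twist": 0},
  ],
)

```text
time_s: 20.5
ee_pos: [0.4719, 0.1979, 0.1237]
eef_rot: [-3.141, -0.001, 0.132]
force: [0.1, 0.1, 0.4]
grip_width: 0.0204
grip_force: 0.0
```

```bash
python3 - <<'E'
from h import *
rep(); x=wpieces(); trough(*x)
q=ctrl.camera('scene')[0]; cv2.imwrite('pics/e.png',cv2.resize(np.hstack([x[0],q])[...,::-1],(800,300)))
E
```

```text
t 20.5 tcp tray [-13.6 126.2] z 0.1237 rot [-3.141e+00 -1.000e-03  1.320e-01] w 0.020368302418414485
wrist [99.6 23.5] ext [30. 23.] z 0.047 541
wrist [ 48.2 -27.2] ext [31. 22.] z 0.0468 458
trough [-22. 127.] ext [23. 32.] z 0.033 656
trough [-39. -75.] ext [33. 33.] z 0.019 701
trough [ -38. -131.] ext [33. 34.] z 0.018 741
trough [-41.  78.] ext [33. 32.] z 0.019 660
```

View pics/e.png

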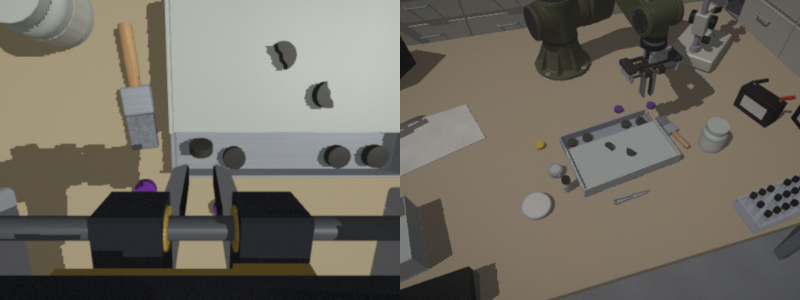

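Three discs lie flat in the trough. The last, at (201,148), seems to lean against the tray wall, so I'm checking its centre height and whether it is at rest.

```bash
python3 - <<'E'
from h import *
for _ in range(2):
    p,d,W,t=wpieces()
    m=(d>0)&(t[...,0]>-60)&(t[...,0]<-1)&(W[...,2]<.045)&(W[...,2]>.009)&(abs(t[...,1]-127)<22)&(p.max(-1)<95)
    q=np.c_[t[m],W[m][:,2]*1000]; b=np.arange(-60,0,4)
    for a in b:
        k=(q[:,0]>=a)&(q[:,0]<a+4)
        if k.sum()>3: print(a,k.sum(),q[k,2].mean().round(1),q[k,1].min().round(),q[k,1].max().round())
E
```

```text
wrist [99.6 23.4] ext [30. 24.] z 0.047 553
wrist [ 48.  -27.1] ext [31. 21.] z 0.0467 453
-36 45 36.1 114.0 141.0
-32 100 35.6 110.0 142.0
-28 91 37.1 110.0 142.0
-24 154 35.7 110.0 142.0
-20 164 26.6 110.0 144.0
-16 109 17.4 112.0 140.0
wrist [99.7 23.4] ext [30. 23.] z 0.047 554
wrist [ 47.8 -27.1] ext [31. 21.] z 0.0469 457
-36 44 36.0 114.0 141.0
-32 95 35.6 110.0 142.0
-28 99 36.9 110.0 142.0
-24 151 35.7 110.0 142.0
-20 167 26.7 110.0 143.0
-16 112 17.2 111.0 140.0
```

>>> step_arm(
  deltas=[
    {"dp": [-0.3,0,0],"twist": 0},
    {"dp": [-0.3,0,0],"twist": 0},
    {"dp": [-0.3,0,0],"twist": 0},
    {"dp": [0,0,0],"twist": 0},
    {"dp": [0,0,0],"twist": 0},
    {"dp": [0,0,0],"twist": 0},
    {"dp": [0,0,0],"twist": 0},
    {"dp": [0,0,0],"twist": 0},
    {"dp": [0,0,0],"twist": 0},
    {"dp": [0,0,0],"twist": 0},
    {"dp": [0,0,0],"twist": 0},
    {"dp": [0,0,0],"twist": 0},
  ],
)

```text
time_s: 21.9
ee_pos: [0.4361, 0.1931, 0.1237]
eef_rot: [-3.142, 0.0, 0.132]
force: [0.4, 0.5, -0.4]
grip_width: 0.0203
grip_force: 0.0
```

```bash
python3 - <<'E'
from h import *
p,d,W,t=wpieces(); rep(); trough(p,d,W,t)
m=(d>0)&(t[...,0]>-60)&(t[...,0]<-1)&(W[...,2]<.045)&(W[...,2]>.009)&(abs(t[...,1]-127)<22)&(p.max(-1)<95)
q=np.c_[t[m],W[m][:,2]*1000]
for a in np.arange(-60,0,4):
    k=(q[:,0]>=a)&(q[:,0]<a+4)
    if k.sum()>3: print(a,k.sum(),q[k,2].mean().round(1))
vv,uu=np.where(m); a,b=int(vv.mean()),int(uu.mean())
cv2.imwrite('pics/f.png',cv2.resize(p[max(0,a-45):a+45,max(0,b-60):b+60,::-1],(800,600),interpolation=cv2.INTER_CUBIC))
c=ctrl.get_calibration('top'); _,p,d=cam('top'); 
z=np.load('top.npz'); v,u=np.mgrid[:384,:512]
for l in ['stock_jar','vial','tally','forceps','dish','brush']:
    for r in ctrl.cut_out('top',l)[:1]:
        m=r['pixels']&(d>0); print(l,world(c,d,u[m],v[m]).mean(0).round(3))
E
```

```text
wrist [99.6 23.4] ext [31. 24.] z 0.047 628
wrist [ 48.2 -22.1] ext [31. 16.] z 0.0463 127
t 21.95 tcp tray [-49.8 126.2] z 0.1237 rot [-3.142 -0.     0.132] w 0.02040001582820199
trough [-23. 127.] ext [23. 34.] z 0.033 662
trough [-39. -75.] ext [32. 34.] z 0.019 748
trough [ -39. -131.] ext [33. 35.] z 0.019 799
trough [-41.  78.] ext [33. 33.] z 0.019 703
-36 61 35.8
-32 109 36.1
-28 107 36.5
-24 141 35.6
-20 147 27.4
-16 102 17.7
stock_jar [0.61  0.393 0.084]
vial [ 0.578 -0.137  0.022]
tally [ 0.579 -0.139  0.022]
dish [ 0.688 -0.217  0.016]
brush [0.519 0.295 0.018]
```

View pics/f.png

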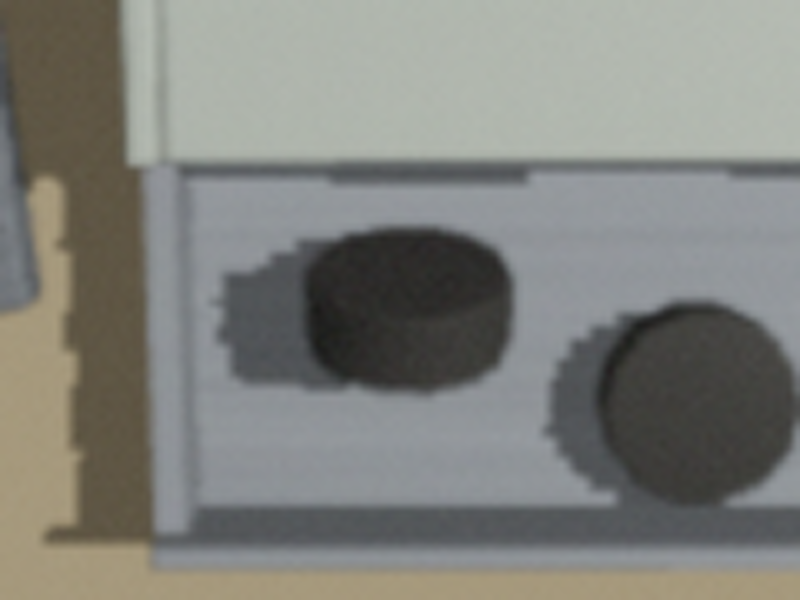

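The last disc stands on edge, at rest, inside the trough; its centre is at about z 0.02, within the limits. Handing in.

```bash
python3 -c "
from h import *
print(ctrl.hand_in()); rep()"
```

```text
the job is handed in; nothing more can be done
None
the job is handed in; nothing more can be done
```

I swept all four whole briquets into the trough and handed the job in at about 22 s; three lie flat and one stands on edge, at rest. Both halves are where they started, the jar, tally, dish and brush measured within about 2 mm of their starts, and the arm went nowhere near the forceps or vial, though I didn't get a final position for those two.

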